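# Load the hardness tester's coupon magazine and set its load selector

### The arm

A 6-joint arm with a two-finger parallel gripper is mounted at the origin on the work surface. World frame = base frame: x ahead of the robot, y to its left, z up, the work surface at z = 0. Lengths are in m, angles in rad, forces in N, time in s.
With the tool pointing down it reaches from about 0.225 to 0.875 m from the base axis. Payload 3.4 kg.
Tool frame: the origin (TCP) lies on the centre line of the jaws, within the pads' length; the fingertips stand 22 mm ahead of it and the grasp point (between the pads) lies 3 mm ahead of it (bot.tips_ahead is the distance from the TCP to the fingertips, in m); z points along the fingers, x is the direction in which the jaws open and shut, and the axes are right-handed (so a half turn about z gives the same grasp; the last joint's range is limited). The gripper opens to 85 mm and grips with 20 to 120 N. Pads are 22 mm wide; open, the fingers measure 114 mm over their backs; the gripper's body (76 mm by 85 mm) begins 54 mm behind the grasp point. The pads swing forward as they close: fully open they stand 13 mm farther back than shut.
Start: joints at [-1.309, 0.276, 1.505, -0, 1.361, -0.121], TCP at [0.215, -0.533, 0.253] pointing down, gripper open.
Joint ranges: [-2.89, 2.89], [-0.75, 2.08], [0.22, 2.7], [-1.18, 4.32], [0.11, 2.71], [-2.7, 2.7]. Speed limits (rad/s): [2.57, 2.57, 3.14, 3.14, 3.14, 3.14].

### API

Orientations are given as a rotation vector (axis times angle).
In Python, from workcell import bot gives the robot as it stands.
- The arm moves only by the shell command python3 -m handwheel 'ROWS' [FORCE]. ROWS is JSON, a list of rows, each a list of 7 numbers: the shift along the tool's x, y, z in m, then the turn, a rotation vector about the tool's x, y, z in degrees, then the opening, from 0 (shut) to 1 (fully open). A call has 1 to 8 rows; each row is the pose to reach, as a shift and turn from the pose commanded when the call began, along the tool's axes at that moment; what a row does not reach only later rows make up. A row lasts 1/10 s, in which the tool goes at most 50 mm and 8.59 degrees, less where a joint would pass 70% of its speed; a pose out of reach is approached as far as the arm can. A call with a gripper value outside its range is refused whole. The fingers move at their own pace and stop on an object; FORCE is the grip in N (left out, the last holds). Time passes only in rows, so rows that repeat a pose let the fingers close. It gives the time, the measured TCP pose, the force and the opening at its end, in the units of the state.
- bot.sense(): the state, without advancing time (a new reading comes with each control period).
- bot.snapshot(name): name is "scene" or "top" or "wrist"; returns a dict with "pixels" (480x640x3 uint8, blue, green, red), "fx", "fy", "cx", "cy" (pixels), "R" (3x3) and "t" (3): a world point X has camera coordinates R X + t. Camera axes: x right, y down, z forward; pixel columns grow to the right and rows downward; lengths in m; the calibration is good to about 2 mm. A picture is of the moment at which its call begins. There is no depth.
- bot.sign_off(): hands the job in, once; it reports no verdict.
Trained networks look in a picture, given as the dict that the camera call returned (one of the last four; its "shot" number tells which), for a name from the list of things; names that differ only in an ending like _2 or _b are one class to them, and where a whole thing is asked for, a point or a joint stands for the part that bears it (a point fixed in the world has none). Each returns a list of dicts, best first, with "score" (0 to 1); they miss things now and then, are a little off and sometimes report something else, mostly with a low value. They report only what shows in the picture. A call takes as long as a camera call. They do not tell look-alikes from the thing itself.
- bot.find_in(target, picture): "at" ([row, column] as shares, 0 to 1, of the picture: columns of its width, rows of its height, amid what is visible of it).
The state is a dict: "clock": time; "joint_pos": joint angles; "dq": joint speeds; "joint_torque": joint torques, N m; "tcp_pos": TCP position; "tool_rot": TCP orientation; "wrist_force": force on the tool from outside, world axes, zero at the start; "moment": the same for the moment, N m; "opening": finger opening in m.
Only numpy, scipy, OpenCV 4.12 (cv2) and the standard library are available. Lean on these libraries where they do the work, as an engineer would, in place of code of your own. Each camera call takes 0.05 s, during which the arm holds its last target. There are 200 camera calls.

### The job

Get the next hardness-test batch ready: put every aluminium coupon from the blue mat into a nest of its own in the magazine and press each one down past the spring rollers until it lies level on the nest's floor, flush with the rim. Also turn the load selector's knob until four dots stand centred in its window, and leave the bottle, the brush and the cup where they are.

Things in the scene. Friction and masses are not known exactly. Their poses are not given: they have to be found in the camera images.
- couponA_mid (a point): centre of aluminium test coupon A, a plain flat bar 80 mm long (its x) x 50 mm wide (its y) x 14 mm thick (its z, up), about 0.15 kg; starts lying flat on the thin blue mat (3 mm thick). All coupons are alike and interchangeable; three or four of A to D are present.
- couponB_mid (a point): centre of aluminium test coupon B, a plain flat bar 80 mm long (its x) x 50 mm wide (its y) x 14 mm thick (its z, up), about 0.15 kg; starts lying flat on the thin blue mat (3 mm thick). All coupons are alike and interchangeable; three or four of A to D are present.
- couponC_mid (a point): centre of aluminium test coupon C, a plain flat bar 80 mm long (its x) x 50 mm wide (its y) x 14 mm thick (its z, up), about 0.15 kg; starts lying flat on the thin blue mat (3 mm thick). All coupons are alike and interchangeable; three or four of A to D are present.
- couponD_mid (a point): centre of aluminium test coupon D, a plain flat bar 80 mm long (its x) x 50 mm wide (its y) x 14 mm thick (its z, up), about 0.15 kg; starts lying flat on the thin blue mat (3 mm thick). All coupons are alike and interchangeable; three or four of A to D are present.
- magazine: fixed cream base plate 125 x 375 x 12 mm, origin under its centre, with four nests in a row along its y, 90 mm apart. Each nest has dark steel guides that clear the coupon by about 1 mm all round, flare out by 4 mm towards the rim 14 mm above the nest's floor, and leave 44 mm in the middle of each long side free for fingers.
- nest1 (a point): nest 1: centre of its floor (orange patch), 12 mm above the table; x = the coupon's length, y its width (either way round), z up. A spring roller at each short end: a laid-in coupon stays cocked, one end (rarely both) caught on its roller about 10 mm up. Pressing down (about 8 N on the raised end, 13 N in the middle) snaps it to the floor: top flush with the rim, its centre 7 mm above this point.
- nest2 (a point): nest 2: centre of its floor (orange patch), 12 mm above the table; x = the coupon's length, y its width (either way round), z up. A spring roller at each short end: a laid-in coupon stays cocked, one end (rarely both) caught on its roller about 10 mm up. Pressing down (about 8 N on the raised end, 13 N in the middle) snaps it to the floor: top flush with the rim, its centre 7 mm above this point.
- nest3 (a point): nest 3: centre of its floor (orange patch), 12 mm above the table; x = the coupon's length, y its width (either way round), z up. A spring roller at each short end: a laid-in coupon stays cocked, one end (rarely both) caught on its roller about 10 mm up. Pressing down (about 8 N on the raised end, 13 N in the middle) snaps it to the floor: top flush with the rim, its centre 7 mm above this point.
- nest4 (a point): nest 4: centre of its floor (orange patch), 12 mm above the table; x = the coupon's length, y its width (either way round), z up. A spring roller at each short end: a laid-in coupon stays cocked, one end (rarely both) caught on its roller about 10 mm up. Pressing down (about 8 N on the raised end, 13 N in the middle) snaps it to the floor: top flush with the rim, its centre 7 mm above this point.
- dial (a joint): load selector disc, angle in rad, 0 to 5.24, growing clockwise seen from above. Its dots show in the orange-framed window of the console, on the far side of the knob from the robot: 0 = one dot centred in the window, one dot more every 1.047 rad, so 3.142 = four dots, 5.236 = six. Friction about 0.06 N m; stays where it is left.
- dial_grip (a point): middle of the knob's black bar grip, on the turning axis, 70 mm above the table; turns with the knob. Bar: along x here, 54 mm long, 16 mm thick (y), 30 mm high (55 to 85 mm above the table), over a flange 48 mm across with its top at 55 mm. Console below: 160 x 150 mm, 49 mm high. At joint 0 the bar's white mark points at the window.
- oil: bystander: amber bottle, 56 mm diameter, 130 mm high; origin under its centre
- brush: bystander: brush 160 mm long lying flat; origin on its underside
- cup: bystander: grey cup, 72 mm diameter, 80 mm high; origin under its centre
Things that resemble listed ones, but are neither listed nor needed, are in the scene too. Leave any pink or yellow look-alike of the part that bears couponD_mid alone.

How it is judged:
By the outcome, as a careful person would: the job done as asked, in the order asked, and still so for the second after the job is handed in, with the robot touching nothing.
Of couponA, couponB, couponC, couponD only 3 to 4 are there at a start; the rules pass over those that are not, and their reading is None.
At some moment in a run one of couponA, couponB, couponC, couponD may be knocked a few centimetres aside while the robot is not near it.
Once in a run the grip may slacken for a moment while it holds something.
It also fails if it takes over 210 s, if anything falls off the work surface, if the arm or the gripper's body presses on something with over 40 N, if the wrist force passes 120 N, or if a joint passes its speed limit or range.

## Working session

There is one attempt and no reset: what is moved stays moved. The work goes in short steps, Python scripts to look and compute and a shell command to move; the robot and the scene stay as the last step left them, time stands still between calls to the robot, and variables do not carry over. Pictures are saved under pics/ and viewed, about 12 in all and at most 16, crops included, and the job is handed in when it is done.

```bash
ls; mkdir -p pics; cat > h.py <<'E'
import numpy as np, cv2
from workcell import bot
from scipy.spatial.transform import Rotation as Ro
def px2w(p,r,c,z):
    R=np.array(p["R"]);t=np.array(p["t"])
    d=R.T@np.array([(c-p["cx"])/p["fx"],(r-p["cy"])/p["fy"],1]);o=-R.T@t
    return o+d*(z-o[2])/d[2]
def w2px(p,X):
    X=np.array(p["R"])@np.array(X)+np.array(p["t"]);return p["fy"]*X[1]/X[2]+p["cy"],p["fx"]*X[0]/X[2]+p["cx"]
E
python3 - <<'E'
from h import *
for n in ["top","scene"]:
    p=bot.snapshot(n); cv2.imwrite(f"pics/{n}0.png",p["pixels"])
    print(n,-np.array(p["R"]).T@np.array(p["t"]))
    for k in ["couponA_mid","magazine","dial","dial_grip","oil","brush","cup"]:
        for f in bot.find_in(k,p)[:8]:
            r,c=f["at"][0]*480,f["at"][1]*640
            print(k,round(f["score"],2),round(r),round(c),px2w(p,r,c,{'couponA_mid':.017,'dial_grip':.085,'dial':.05}.get(k,0)).round(3))
s=bot.sense();print(s["tcp_pos"],s["tool_rot"],s["opening"],s["clock"])
E
```

```text
pics
top [ 0.30986299 -0.02214437  1.56189686]
magazine 0.81 201 311 [ 0.644 -0.035  0.   ]
dial 0.92 276 177 [0.434 0.33  0.05 ]
dial 0.27 200 310 [ 0.636 -0.031  0.05 ]
dial_grip 0.69 267 306 [ 0.448 -0.018  0.085]
dial_grip 0.63 272 178 [0.439 0.319 0.085]
oil 0.78 196 437 [ 0.653 -0.394  0.   ]
brush 0.87 246 468 [ 0.506 -0.473  0.   ]
cup 0.84 191 158 [0.679 0.402 0.   ]
cup 0.37 194 309 [ 0.664 -0.028  0.   ]
scene [1.01318032 0.75706364 0.88629477]
magazine 0.57 289 285 [ 0.648 -0.011  0.   ]
dial 0.69 342 462 [0.435 0.332 0.05 ]
dial 0.51 187 224 [ 0.636 -0.382  0.05 ]
dial_grip 0.91 343 461 [0.46  0.351 0.085]
oil 0.62 186 226 [ 0.606 -0.453 -0.   ]
brush 0.82 168 255 [ 0.494 -0.497  0.   ]
brush 0.72 419 385 [0.642 0.37  0.   ]
cup 0.9 420 382 [0.648 0.37  0.   ]
[ 0.21477478 -0.53340556  0.2533414 ] [ 2.60340415e+00 -1.75829355e+00  1.65898030e-04] 0.08530508553030992 0.8
```

View pics/top0.png

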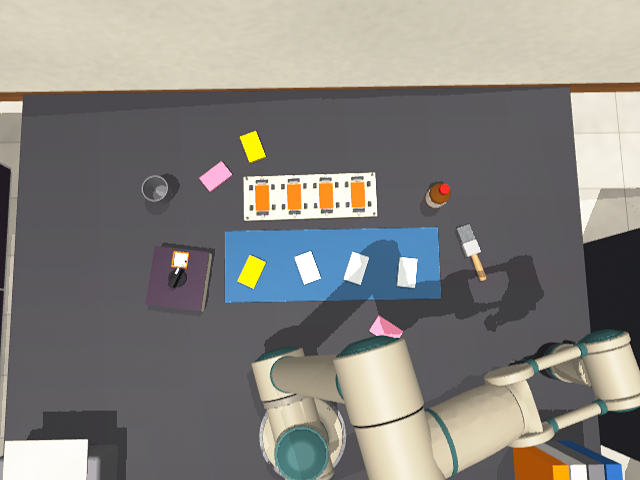

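View pics/scene0.png

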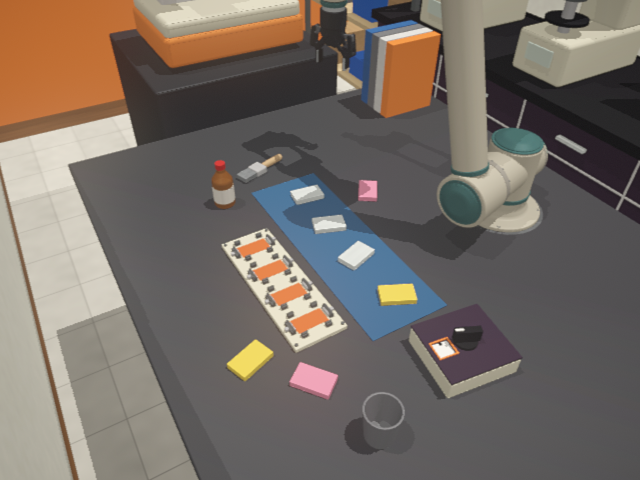

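Two views: the top picture shows three white coupons on the mat at (row, col) (268,307), (268,356), (272,407). Possible confusions are the yellow bars at (272,252) and (147,252), and the pink ones at (176,215) and (327,385). The magazine is at (197,310), the console at (278,178). The plain aluminium bars are the white ones. I'll measure these and check them in a crop.

```bash
cat >> h.py <<'E'
def blobs(p,mask,z,amin,off=(0,0)):
    out=[]
    cs,_=cv2.findContours(mask.astype(np.uint8),cv2.RETR_EXTERNAL,cv2.CHAIN_APPROX_NONE)
    for c in cs:
        if cv2.contourArea(c)<amin: continue
        pts=np.array([px2w(p,y,x,z)[:2] for x,y in c[:,0,:]],np.float32)
        (cx,cy),(w,h),a=cv2.minAreaRect(pts*1000)
        if w<h: w,h=h,w; a+=90
        m=c[:,0,:].mean(0)
        out.append((m.round().tolist(),round(cx/1000,4),round(cy/1000,4),round(w),round(h),round((a+90)%180-90,1)))
    return out
def white(p):
    h=cv2.cvtColor(p["pixels"],cv2.COLOR_BGR2HSV);return cv2.medianBlur(((h[...,1]<60)&(h[...,2]>110)).astype(np.uint8),3)
def orange(p):
    h=cv2.cvtColor(p["pixels"],cv2.COLOR_BGR2HSV);return cv2.medianBlur(((h[...,0]>5)&(h[...,0]<18)&(h[...,1]>150)&(h[...,2]>100)).astype(np.uint8),3)
E
python3 - <<'E'
from h import *
p=bot.snapshot("top")
w=white(p);w[:225]=0;w[305:]=0;w[:,:225]=0;w[:,440:]=0
for b in blobs(p,w,.017,60): print('W',b)
o=orange(p);o[:160]=0;o[300:]=0
for b in blobs(p,o,.012,40): print('O',b)
im=p["pixels"]; m=im.copy(); m[w>0]=(0,0,255); m[o>0]=(0,255,0)
a=np.hstack([im[165:320,140:440],m[165:320,140:440]])[:, :]
cv2.imwrite("pics/crop1.png",cv2.resize(np.vstack([im[165:320,140:440],m[165:320,140:440]]),None,fx=1.9,fy=1.9,interpolation=cv2.INTER_CUBIC))
E
```

```text
W ([407.0, 272.0], 0.4358, -0.2946, 82, 52, -7.3)
W ([356.0, 268.0], 0.4497, -0.1551, 82, 51, -19.0)
W ([307.0, 267.0], 0.4535, -0.02, 82, 50, 19.5)
O ([262.0, 197.0], 0.6534, 0.1054, 72, 37, -0.4)
O ([439.0, 194.0], 0.6541, -0.3951, 56, 51, 45.9)
O ([294.0, 196.0], 0.6548, 0.0151, 72, 37, -0.6)
O ([326.0, 195.0], 0.6563, -0.0753, 72, 37, -1.1)
O ([358.0, 194.0], 0.6591, -0.1657, 70, 37, -1.5)
```

View pics/crop1.png

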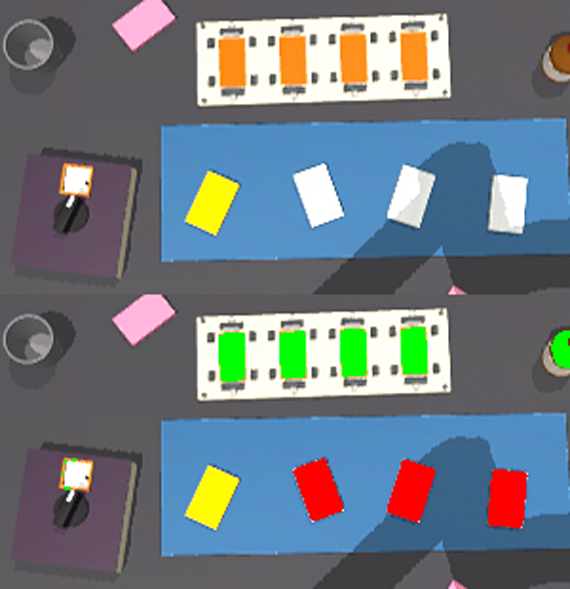

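The red masks lie on exactly the three white bars, and both yellow ones are excluded. Moving over the right one (407,272).

```bash
cat >> h.py <<'E'
def go(x,y,z,yaw,zoff=0):
    "shift (mm, tool axes) and turn (deg about tool z) to TCP x,y,z with jaws across a part whose long axis is at yaw deg"
    s=bot.sense();M=Ro.from_rotvec(s["tool_rot"]).as_matrix()
    d=M.T@(np.array([x,y,z])-s["tcp_pos"])
    cur=np.degrees(np.arctan2(M[1,0],M[0,0])); t=(yaw+90-cur+90)%180-90
    tgt=Ro.from_euler('z',cur+t,degrees=True).as_matrix()@np.diag([1,-1,-1])
    rv=np.degrees(Ro.from_matrix(M.T@tgt).as_rotvec())
    print("shift mm",(d*1000).round(1),"turn deg",rv.round(2),"jaw yaw",round(cur,1),"j6",round(s["joint_pos"][5],2),"t",s["clock"])
E
python3 - <<'E'
from h import *
print(bot.tips_ahead)
go(.4358,-.2946,.22,-7.3)
E
```

```text
0.022
shift mm [-139.  -294.2   33.3] turn deg [-0.000e+00 -1.000e-02  2.923e+01] jaw yaw -68.1 j6 -0.12 t 0.85
```

```bash
python3 -m handwheel '[[-0.02,-0.04,0.005,0,0,4,1],[-0.04,-0.08,0.01,0,0,8,1],[-0.06,-0.12,0.015,0,0,12,1],[-0.08,-0.16,0.02,0,0,16,1],[-0.1,-0.2,0.025,0,0,20,1],[-0.12,-0.24,0.03,0,0,24,1],[-0.13,-0.28,0.033,0,0,28,1],[-0.139,-0.294,0.033,0,0,29.2,1]]' 40
python3 -m handwheel '[[0,0,0,0,0,0,1],[0,0,0,0,0,0,1]]'
python3 - <<'E'
from h import *
p=bot.snapshot("wrist"); cv2.imwrite("pics/w1.png",p["pixels"])
print(-np.array(p["R"]).T@np.array(p["t"]))
for b in blobs(p,white(p),.017,800): print('W',b)
for b in blobs(p,orange(p),.012,800): print('O',b)
go(.4358,-.2946,.22,-7.3)
E
```

```text
clock: 1.65
tcp_pos: [0.4381, -0.2924, 0.2201]
tool_rot: [-2.077, 2.355, -0.001]
wrist_force: [0.2, -0.4, 0.6]
opening: 0.0855
clock: 1.85
tcp_pos: [0.4355, -0.2947, 0.2204]
tool_rot: [2.077, -2.356, 0.0]
wrist_force: [0.3, 1.4, 0.5]
opening: 0.0853
[ 0.5135069  -0.30389835  0.34117603]
W ([40.0, 229.0], 0.4547, -0.0252, 81, 61, 19.2)
W ([321.0, 213.0], 0.4358, -0.296, 82, 51, -7.4)
W ([174.0, 215.0], 0.4503, -0.1575, 83, 54, -19.5)
W ([509.0, 92.0], 0.5211, -0.4688, 86, 48, 18.3)
W ([87.0, 30.0], 0.6146, -0.1321, 182, 48, -89.0)
O ([25.0, 15.0], 0.6323, -0.0762, 40, 25, -89.6)
shift mm [-0.7 -0.5  0.4] turn deg [ 0.01 -0.05  0.05] jaw yaw -97.3 j6 0.97 t 1.9
```

View pics/w1.png

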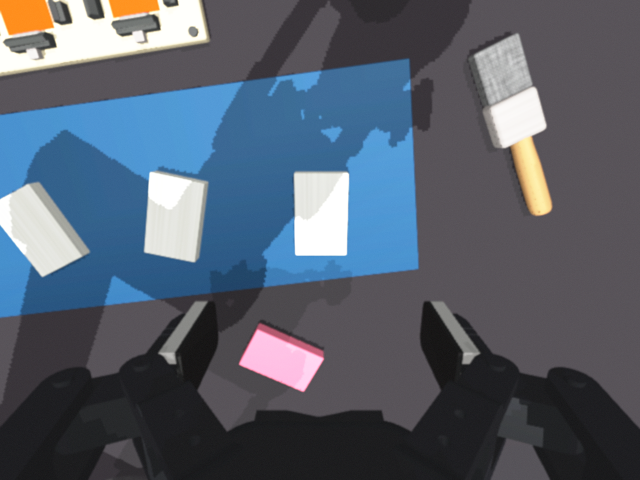

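The wrist picture shows the target coupon at (213,321), square between the jaws, and agrees with the top camera within 1.5 mm. The pink block at (357,283) is off the mat. Grasping.

```bash
python3 -m handwheel '[[0.0005,0,0.04,0,0,0,1],[0.0005,0,0.08,0,0,0,1],[0.0005,0,0.12,0,0,0,1],[0.0005,0,0.15,0,0,0,1],[0.0005,0,0.175,0,0,0,1],[0.0005,0,0.19,0,0,0,1],[0.0005,0,0.193,0,0,0,1],[0.0005,0,0.193,0,0,0,1]]' 60
python3 -m handwheel '[[0,0,0,0,0,0,0.3],[0,0,0,0,0,0,0.3],[0,0,0,0,0,0,0.3],[0,0,0,0,0,0,0.3],[0,0,0,0,0,0,0.3],[0,0,0,0,0,0,0.3]]'
python3 -m handwheel '[[0,0,-0.03,0,0,0,0.3],[0,0,-0.07,0,0,0,0.3],[0,0,-0.11,0,0,0,0.3],[0,0,-0.15,0,0,0,0.3],[0,0,-0.15,0,0,0,0.3]]'
python3 - <<'E'
from h import *
go(.6591,-.1657,.2,1.2)
E
```

```text
clock: 2.7
tcp_pos: [0.4349, -0.296, 0.0272]
tool_rot: [2.074, -2.359, -0.001]
wrist_force: [0.2, 0.8, -0.0]
opening: 0.0852
clock: 3.3
tcp_pos: [0.4361, -0.2959, 0.0289]
tool_rot: [2.077, -2.357, 0.005]
wrist_force: [-1.4, -0.9, 5.3]
opening: 0.0481
clock: 3.8
tcp_pos: [0.4384, -0.2975, 0.1836]
tool_rot: [-2.076, 2.356, -0.021]
wrist_force: [1.6, -0.7, -1.9]
opening: 0.0476
shift mm [-158.5 -202.5  -15.4] turn deg [-0.59 -0.48 -8.45] jaw yaw -97.2 j6 0.97 t 3.8
```

```bash
python3 -m handwheel '[[-0.03,-0.04,-0.005,0,0,-2,0.3],[-0.06,-0.08,-0.01,0,0,-4,0.3],[-0.09,-0.12,-0.015,0,0,-6,0.3],[-0.12,-0.155,-0.015,0,0,-8.4,0.3],[-0.145,-0.185,-0.015,0,0,-8.4,0.3],[-0.158,-0.202,-0.015,0,0,-8.4,0.3],[-0.158,-0.202,-0.015,0,0,-8.4,0.3],[-0.158,-0.202,-0.015,0,0,-8.4,0.3]]'
python3 - <<'E'
from h import *
p=bot.snapshot("wrist"); cv2.imwrite("pics/w2.png",p["pixels"])
for b in blobs(p,white(p),.017,800): print('W',b)
for b in blobs(p,orange(p),.012,800): print('O',b)
go(.6591,-.1657,.2,1.2)
E
```

```text
clock: 4.6
tcp_pos: [0.6551, -0.1635, 0.1909]
tool_rot: [2.243, -2.197, -0.003]
wrist_force: [-0.2, -1.6, -1.5]
opening: 0.0483
W ([623.0, 358.0], 0.5196, -0.4663, 87, 34, 16.6)
W ([575.0, 241.0], 0.6388, -0.3875, 66, 64, -18.4)
W ([186.0, 245.0], 0.5809, -0.0482, 344, 276, -89.0)
O ([621.0, 271.0], 0.61, -0.4388, 69, 43, 16.6)
O ([322.0, 200.0], 0.6735, -0.1662, 42, 39, 0.3)
O ([220.0, 216.0], 0.6561, -0.0761, 74, 39, 1.0)
O ([117.0, 216.0], 0.6547, 0.014, 73, 39, 1.0)
O ([19.0, 218.0], 0.6532, 0.1043, 74, 40, 0.8)
shift mm [ 1.8 -4.4 -8.7] turn deg [ 0.15  0.01 -0.06] jaw yaw -88.9 j6 1.2 t 4.65
```

View pics/w2.png

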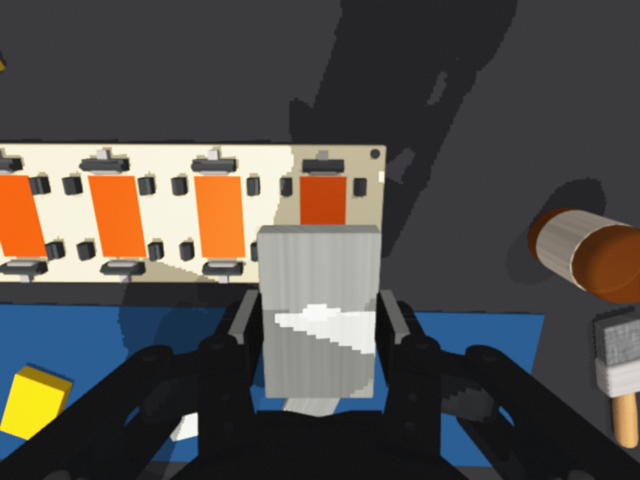

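The wrist picture shows three empty nests at (216,19–220) and the target nest (200,322), partly hidden by the held coupon. The fit gives spacing 90.2 mm and yaw 0.95°, so nest d is at (.6575,-.1663). Settling, then lowering.

```bash
python3 -m handwheel '[[0,0,0,0,0,0,0.3],[0,0,0,0,0,0,0.3]]' 90
python3 - <<'E'
from h import *
go(.6575,-.1663,.09,.95)
E
```

```text
clock: 4.85
tcp_pos: [0.655, -0.1647, 0.1924]
tool_rot: [2.242, -2.201, -0.0]
wrist_force: [0.2, 0.4, -2.1]
opening: 0.0469
shift mm [  1.6  -2.5 102.4] turn deg [ 0.02 -0.01  0.11] jaw yaw -88.9 j6 1.2 t 4.85
```

```bash
python3 -m handwheel '[[0.0016,-0.0025,0.04,0,0,0,0.3],[0.0016,-0.0025,0.08,0,0,0,0.3],[0.0016,-0.0025,0.11,0,0,0,0.3],[0.0016,-0.0025,0.125,0,0,0,0.3],[0.0016,-0.0025,0.128,0,0,0,0.3],[0.0016,-0.0025,0.128,0,0,0,0.3],[0.0016,-0.0025,0.128,0,0,0,0.3]]'
python3 - <<'E'
from h import *
go(.6575,-.1663,.05,.95)
p=bot.snapshot("wrist"); cv2.imwrite("pics/w3.png",p["pixels"])
E
```

```text
clock: 5.55
tcp_pos: [0.6598, -0.1662, 0.0664]
tool_rot: [-2.242, 2.198, -0.006]
wrist_force: [-0.1, 0.5, -1.5]
opening: 0.0468
shift mm [ 0.   2.3 16.4] turn deg [-0.21 -0.08  0.17] jaw yaw -88.9 j6 1.2 t 5.55
```

View pics/w3.png

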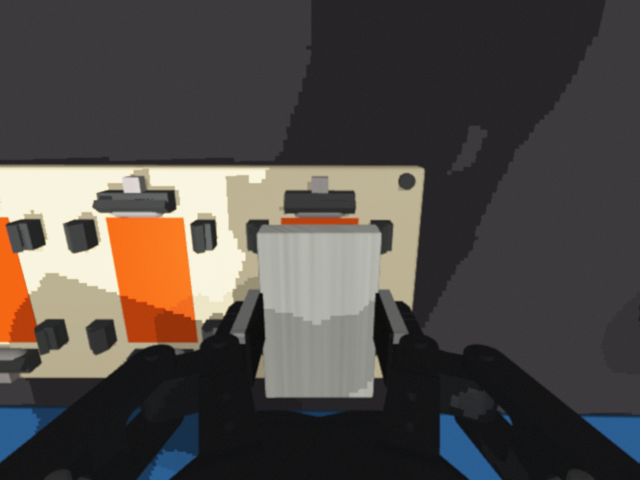

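Coupon held level, far edge at row ~230; the guides show just beyond it. Settling and checking the held coupon's actual centre.

```bash
python3 -m handwheel '[[0,0,0,0,0,0,0.3],[0,0,0,0,0,0,0.3],[0,0,0,0,0,0,0.3]]'
cat >> h.py <<'E'
def held(p,below=.012):
    "world x,y of held coupon's top-face ends; prints centre and TCP"
    s=bot.sense();z=s["tcp_pos"][2]-below
    h=cv2.cvtColor(p["pixels"],cv2.COLOR_BGR2GRAY)
    print("tcp",np.round(s["tcp_pos"],4),"top-left",px2w(p,234,260,z).round(4),"top-right",px2w(p,234,379,z).round(4),"bot",px2w(p,397,266,z).round(4),px2w(p,397,374,z).round(4))
E
python3 - <<'E'
from h import *
p=bot.snapshot("wrist"); held(p)
cv2.imwrite("pics/w3b.png",cv2.resize(p["pixels"][200:420,230:410],None,fx=2.6,fy=2.6))
go(.6575,-.1663,.05,.95)
E
```

```text
clock: 5.9
tcp_pos: [0.6586, -0.1656, 0.0649]
tool_rot: [-2.243, 2.199, -0.001]
wrist_force: [-0.1, -0.1, -2.3]
opening: 0.0465
tcp [ 0.6586 -0.1656  0.0647] top-left [ 0.6968 -0.1412  0.0527] top-right [ 0.6977 -0.1885  0.0527] bot [ 0.6178 -0.1416  0.0527] [ 0.6188 -0.1918  0.0527]
shift mm [ 0.7  1.1 14.7] turn deg [-0.03 -0.02  0.19] jaw yaw -88.9 j6 1.2 t 5.95
```

View pics/w3b.png

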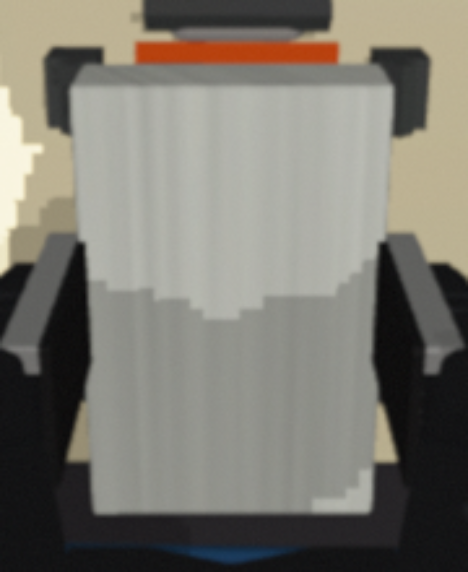

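Crop: held coupon is square, its far top edge at row 233 and near edge at row 397, so its centre is about (.6577,-.1655). Nearly on target; lowering and pressing while held.

```bash
python3 -m handwheel '[[0.0007,0,0.005,0,0,0,0.3],[0.0007,0,0.01,0,0,0,0.3],[0.0007,0,0.014,0,0,0,0.3],[0.0007,0,0.017,0,0,0,0.3],[0.0007,0,0.019,0,0,0,0.3],[0.0007,0,0.021,0,0,0,0.3]]'
python3 -m handwheel '[[0,0,0.001,0,0,0,0.3],[0,0,0.002,0,0,0,0.3],[0,0,0.003,0,0,0,0.3],[0,0,0.004,0,0,0,0.3]]'
python3 -m handwheel '[[0,0,0.001,0,0,0,0.3],[0,0,0.002,0,0,0,0.3],[0,0,0.003,0,0,0,0.3]]'
```

```text
clock: 6.55
tcp_pos: [0.6587, -0.1661, 0.0436]
tool_rot: [-2.243, 2.199, -0.001]
wrist_force: [-0.4, 0.5, 0.3]
opening: 0.047
clock: 6.95
tcp_pos: [0.6584, -0.1662, 0.0391]
tool_rot: [-2.243, 2.199, 0.0]
wrist_force: [0.1, 0.2, -0.3]
opening: 0.0466
clock: 7.25
tcp_pos: [0.6584, -0.1662, 0.0381]
tool_rot: [-2.243, 2.199, -0.001]
wrist_force: [-4.0, 2.6, 14.2]
opening: 0.0471
```

```bash
python3 -m handwheel '[[0,0,0.001,0,0,0,0.3],[0,0,0.002,0,0,0,0.3],[0,0,0.003,0,0,0,0.3]]'
python3 - <<'E'
from h import *
p=bot.snapshot("wrist"); cv2.imwrite("pics/w4.png",p["pixels"])
E
```

```text
clock: 7.55
tcp_pos: [0.6584, -0.1662, 0.0381]
tool_rot: [-2.243, 2.199, -0.002]
wrist_force: [-7.9, 4.2, 27.2]
opening: 0.047
```

View pics/w4.png

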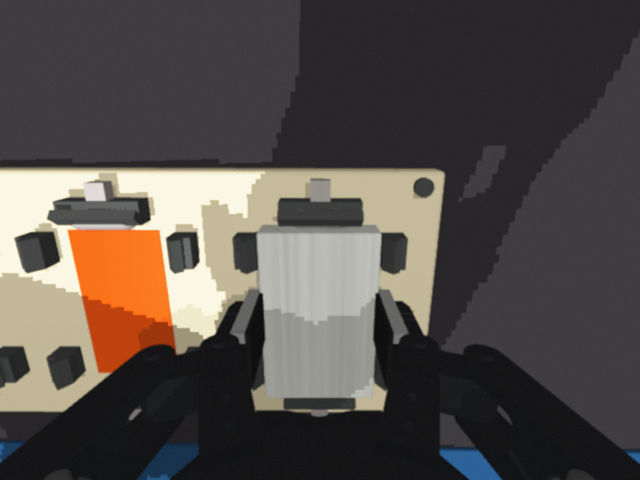

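Tips appear to sit on the base plate; coupon is between the guides. Unloading, opening a little, rising and looking.

```bash
python3 -m handwheel '[[0,0,-0.005,0,0,0,0.3],[0,0,-0.005,0,0,0,0.75],[0,0,-0.005,0,0,0,0.75],[0,0,-0.005,0,0,0,0.75],[0,0,-0.03,0,0,0,0.75],[0,0,-0.07,0,0,0,0.75],[0,0,-0.1,0,0,0,0.75],[0,0,-0.1,0,0,0,0.75]]'
python3 - <<'E'
from h import *
p=bot.snapshot("wrist"); cv2.imwrite("pics/w5.png",cv2.resize(p["pixels"][100:360,180:460],None,fx=2.2,fy=2.2))
for b in blobs(p,white(p),.026,800): print('W',b)
go(.6575,-.1663,.1,.95)
E
```

```text
clock: 8.4
tcp_pos: [0.6614, -0.1675, 0.1381]
tool_rot: [-2.241, 2.197, -0.014]
wrist_force: [0.6, -1.0, 0.1]
opening: 0.0638
W ([157.0, 455.0], 0.4692, -0.0362, 74, 41, -32.2)
W ([609.0, 281.0], 0.6323, -0.3761, 82, 50, 9.6)
W ([198.0, 259.0], 0.6607, -0.0727, 286, 120, -89.2)
shift mm [-0.8  2.6 35.5] turn deg [-0.27 -0.12  0.18] jaw yaw -88.9 j6 1.2 t 8.45
```

View pics/w5.png

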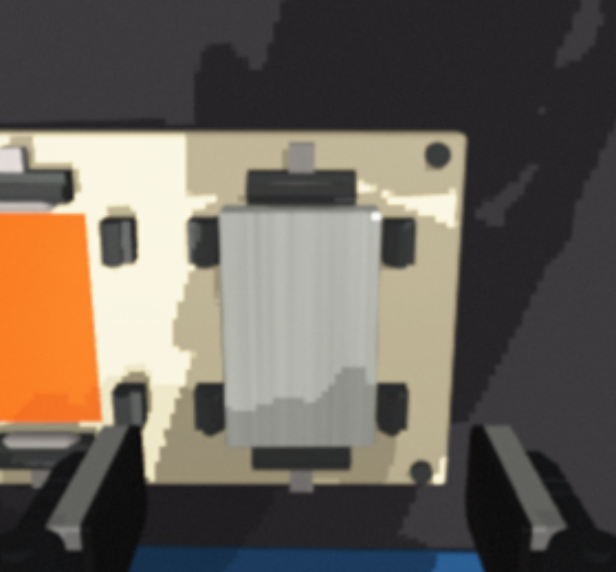

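The coupon lies inside the guides, far end possibly raised. I compare its corners with a flush and a cocked model, then press each end anyway.

```bash
cat >> h.py <<'E'
def corners(p,n,zf,zn,yaw=.95):
    "pixel (row,col) of top-face corners, far end top at zf, near end at zn"
    c,s=np.cos(np.radians(yaw)),np.sin(np.radians(yaw))
    return [tuple(np.round(w2px(p,[n[0]+a*c-b*s,n[1]+a*s+b*c,zf if a>0 else zn]),1)) for a,b in((.04,.025),(.04,-.025),(-.04,.025),(-.04,-.025))]
N=[(.6575,-.1663),(.6561,-.0761),(.6547,.0141),(.6532,.1043)]
E
python3 - <<'E'
from h import *
p=bot.snapshot("wrist");cv2.imwrite("pics/w5c.png",p["pixels"])
print("seen 196.4: 280..353; 302.7: 283..350")
for a,b in((.026,.026),(.036,.026),(.026,.036),(.036,.036)): print(a,b,corners(p,N[0],a,b))
go(.6845,-.1658,.085,.95)
E
```

```text
seen 196.4: 280..353; 302.7: 283..350
0.026 0.026 [(np.float64(194.0), np.float64(280.3)), (np.float64(194.2), np.float64(355.6)), (np.float64(302.6), np.float64(283.5)), (np.float64(302.7), np.float64(351.9))]
0.036 0.026 [(np.float64(196.7), np.float64(278.7)), (np.float64(196.9), np.float64(357.2)), (np.float64(302.6), np.float64(283.5)), (np.float64(302.7), np.float64(351.9))]
0.026 0.036 [(np.float64(194.0), np.float64(280.3)), (np.float64(194.2), np.float64(355.6)), (np.float64(309.3), np.float64(282.1)), (np.float64(309.4), np.float64(353.2))]
0.036 0.036 [(np.float64(196.7), np.float64(278.7)), (np.float64(196.9), np.float64(357.2)), (np.float64(309.3), np.float64(282.1)), (np.float64(309.4), np.float64(353.2))]
shift mm [ -0.2 -25.9  48.5] turn deg [-0.04 -0.03  0.18] jaw yaw -88.9 j6 1.2 t 8.5
```

```bash
python3 -m handwheel '[[0,-0.013,0.01,0,0,0,0],[0,-0.026,0.02,0,0,0,0],[0,-0.026,0.04,0,0,0,0],[0,-0.026,0.053,0,0,0,0],[0,-0.026,0.058,0,0,0,0],[0,-0.026,0.062,0,0,0,0],[0,-0.026,0.066,0,0,0,0],[0,-0.026,0.07,0,0,0,0]]' 40
python3 -m handwheel '[[0,0,0.002,0,0,0,0],[0,0,0.004,0,0,0,0],[0,0,0.006,0,0,0,0]]'
python3 -m handwheel '[[0,0,0.002,0,0,0,0],[0,0,0.004,0,0,0,0],[0,0,0.006,0,0,0,0]]'
```

```text
clock: 9.3
tcp_pos: [0.6849, -0.1659, 0.0637]
tool_rot: [-2.243, 2.199, -0.002]
wrist_force: [0.1, -0.1, 1.0]
opening: 0.0005
clock: 9.6
tcp_pos: [0.6846, -0.1658, 0.0576]
tool_rot: [-2.243, 2.199, -0.001]
wrist_force: [0.5, -0.2, 0.0]
opening: 0.0002
clock: 9.9
tcp_pos: [0.6845, -0.1657, 0.0512]
tool_rot: [-2.243, 2.199, -0.0]
wrist_force: [-0.1, 0.3, -0.2]
opening: -0.0002
```

```bash
python3 -m handwheel '[[0,0,0.001,0,0,0,0],[0,0,0.002,0,0,0,0],[0,0,0.003,0,0,0,0]]'
python3 -m handwheel '[[0,0,0.001,0,0,0,0],[0,0,0.002,0,0,0,0],[0,0,0.003,0,0,0,0]]'
python3 -m handwheel '[[0,0,0.001,0,0,0,0],[0,0,0.002,0,0,0,0]]'
```

```text
clock: 10.2
tcp_pos: [0.6844, -0.1657, 0.0483]
tool_rot: [2.243, -2.199, 0.0]
wrist_force: [0.5, 0.4, -0.1]
opening: 0.0001
clock: 10.5
tcp_pos: [0.6845, -0.1657, 0.048]
tool_rot: [-2.243, 2.199, -0.001]
wrist_force: [-4.9, 0.8, 17.1]
opening: -0.0001
clock: 10.7
tcp_pos: [0.6845, -0.1658, 0.048]
tool_rot: [-2.243, 2.199, -0.003]
wrist_force: [-7.5, 2.7, 24.3]
opening: 0.0002
```

Firm contact at TCP 0.048 means the top is at 0.026, flush at the far end under 24 N. Pressing the near end the same way, then on to the second coupon.

```bash
python3 -m handwheel '[[0,0,-0.02,0,0,0,0],[0,0.027,-0.02,0,0,0,0],[0,0.054,-0.02,0,0,0,0],[0,0.054,-0.02,0,0,0,0],[0,0.054,-0.008,0,0,0,0],[0,0.054,-0.004,0,0,0,0],[0,0.054,-0.002,0,0,0,0],[0,0.054,-0.001,0,0,0,0]]'
python3 -m handwheel '[[0,0,0,0,0,0,0],[0,0,0.0005,0,0,0,0]]'
python3 -m handwheel '[[0,0,-0.05,0,0,0,0.5],[0,0,-0.1,0,0,0,1],[0,0,-0.15,0,0,0,1],[0,0,-0.15,0,0,0,1]]'
python3 - <<'E'
from h import *
p=bot.snapshot("top")
w=white(p);w[:225]=0;w[305:]=0;w[:,:225]=0;w[:,440:]=0
for b in blobs(p,w,.017,60): print('W',b)
go(.4500,-.1563,.19,-19.2)
E
```

```text
clock: 11.5
tcp_pos: [0.6311, -0.167, 0.0479]
tool_rot: [2.244, -2.199, 0.002]
wrist_force: [-8.8, 1.9, 30.0]
opening: 0.0001
clock: 11.7
tcp_pos: [0.6311, -0.167, 0.048]
tool_rot: [2.244, -2.198, 0.002]
wrist_force: [-8.0, 1.6, 29.5]
opening: 0.0
clock: 12.1
tcp_pos: [0.6357, -0.1683, 0.2016]
tool_rot: [-2.239, 2.194, -0.023]
wrist_force: [0.4, -0.9, 0.4]
opening: 0.0582
W ([311.0, 303.0], 0.3577, -0.0292, 82, 11, 89.0)
W ([249.0, 296.0], 0.3892, 0.1284, 157, 68, 89.0)
W ([340.0, 261.0], 0.4604, -0.1178, 262, 219, 89.1)
shift mm [-15.1 183.6   6.1] turn deg [-0.55 -0.11 20.35] jaw yaw -88.8 j6 1.19 t 12.15
```

Both ends flush (top 0.026). The arm hides the mat from above now, so I go near the second coupon and measure with the wrist camera.

```bash
python3 -m handwheel '[[-0.003,0.04,0,0,0,4,1],[-0.006,0.08,0,0,0,8,1],[-0.009,0.12,0,0,0,12,1],[-0.012,0.15,0,0,0,16,1],[-0.015,0.175,0,0,0,20.3,1],[-0.015,0.183,0,0,0,20.3,1],[-0.015,0.183,0,0,0,20.3,1],[-0.015,0.183,0,0,0,20.3,1]]'
python3 - <<'E'
from h import *
p=bot.snapshot("wrist"); cv2.imwrite("pics/w6.png",p["pixels"])
for b in blobs(p,white(p),.017,800): print('W',b)
go(.4500,-.1563,.03,-19.2)
E
```

```text
clock: 12.95
tcp_pos: [0.4486, -0.1559, 0.1934]
tool_rot: [-1.821, 2.559, -0.001]
wrist_force: [0.9, 0.2, 0.6]
opening: 0.0855
W ([179.0, 261.0], 0.4543, -0.0232, 81, 56, 19.4)
W ([319.0, 218.0], 0.4501, -0.1558, 81, 51, -19.5)
W ([134.0, 59.0], 0.6347, -0.071, 294, 88, -89.0)
shift mm [  0.   -1.1 163.5] turn deg [-0.05  0.01  0.09] jaw yaw -109.1 j6 1.42 t 13.0
```

View pics/w6.png

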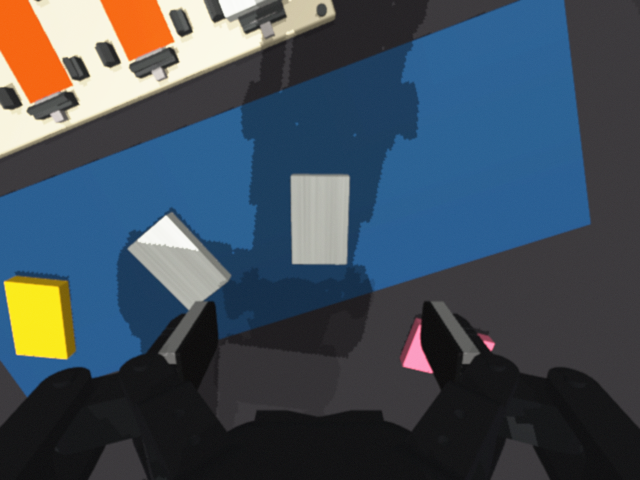

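Target coupon at (219,320), square between the jaws, at (.4501,-.1558). Grasping 2 mm higher than before.

```bash
python3 -m handwheel '[[0,-0.001,0.04,0,0,0,1],[0,-0.001,0.08,0,0,0,1],[0,-0.001,0.12,0,0,0,1],[0,-0.001,0.145,0,0,0,1],[0,-0.001,0.158,0,0,0,1],[0,-0.001,0.163,0,0,0,1],[0,-0.001,0.163,0,0,0,1],[0,-0.001,0.163,0,0,0,1]]' 90
python3 -m handwheel '[[0,0,0,0,0,0,0.3],[0,0,0,0,0,0,0.3],[0,0,0,0,0,0,0.3],[0,0,0,0,0,0,0.3],[0,0,0,0,0,0,0.3],[0,0,0,0,0,0,0.3]]'
python3 - <<'E'
from h import *
go(.6561,-.0761,.15,.95)
E
```

```text
clock: 13.8
tcp_pos: [0.4493, -0.1562, 0.0312]
tool_rot: [-1.821, 2.559, -0.002]
wrist_force: [0.7, -0.4, 0.9]
opening: 0.0859
clock: 14.4
tcp_pos: [0.4485, -0.156, 0.0323]
tool_rot: [-1.82, 2.56, -0.003]
wrist_force: [-2.4, 0.7, 9.8]
opening: 0.0463
shift mm [-143.5 -170.1 -117.4] turn deg [ -0.11  -0.04 -20.11] jaw yaw -109.2 j6 1.42 t 14.4
```

```bash
python3 -m handwheel '[[0,0,-0.04,0,0,0,0.3],[0,0,-0.08,0,0,0,0.3],[-0.02,-0.03,-0.117,0,0,-4,0.3],[-0.05,-0.06,-0.117,0,0,-8,0.3],[-0.08,-0.095,-0.117,0,0,-12,0.3],[-0.11,-0.13,-0.117,0,0,-16,0.3],[-0.135,-0.16,-0.117,0,0,-20,0.3],[-0.1435,-0.17,-0.117,0,0,-20,0.3]]'
python3 -m handwheel '[[0,0,0,0,0,0,0.3],[0,0,0,0,0,0,0.3],[0,0,0,0,0,0,0.3]]'
python3 - <<'E'
from h import *
go(.6561,-.0761,.066,.95)
E
```

```text
clock: 15.2
tcp_pos: [0.6594, -0.0744, 0.1476]
tool_rot: [-2.239, 2.201, -0.003]
wrist_force: [-0.6, -0.1, -1.6]
opening: 0.0464
clock: 15.5
tcp_pos: [0.654, -0.0766, 0.1477]
tool_rot: [2.235, -2.205, -0.002]
wrist_force: [-0.3, -0.1, -1.1]
opening: 0.0462
shift mm [-0.5 -2.3 81.7] turn deg [ 0.11 -0.01 -0.18] jaw yaw -89.2 j6 1.34 t 15.5
```

```bash
python3 -m handwheel '[[-0.0005,-0.002,0.03,0,0,0,0.3],[-0.0005,-0.002,0.055,0,0,0,0.3],[-0.0005,-0.002,0.07,0,0,0,0.3],[-0.0005,-0.002,0.078,0,0,0,0.3],[-0.0005,-0.002,0.08,0,0,0,0.3],[-0.0005,-0.002,0.08,0,0,0,0.3],[-0.0005,-0.002,0.08,0,0,0,0.3],[-0.0005,-0.002,0.08,0,0,0,0.3]]'
python3 - <<'E'
from h import *
p=bot.snapshot("wrist"); held(p,.0153)
cv2.imwrite("pics/w7.png",cv2.resize(p["pixels"][180:420,210:430],None,fx=2.4,fy=2.4))
go(.6561,-.0761,.05,.95)
E
```

```text
clock: 16.3
tcp_pos: [0.6584, -0.0757, 0.0689]
tool_rot: [-2.237, 2.205, -0.003]
wrist_force: [0.3, 0.5, -2.3]
opening: 0.0463
tcp [ 0.6583 -0.0756  0.0688] top-left [ 0.6957 -0.051   0.0535] top-right [ 0.6964 -0.0994  0.0535] bot [ 0.6149 -0.051   0.0535] [ 0.6156 -0.1023  0.0535]
shift mm [ 0.5  2.2 18.8] turn deg [-0.1  -0.03 -0.12] jaw yaw -89.2 j6 1.34 t 16.35
```

View pics/w7.png

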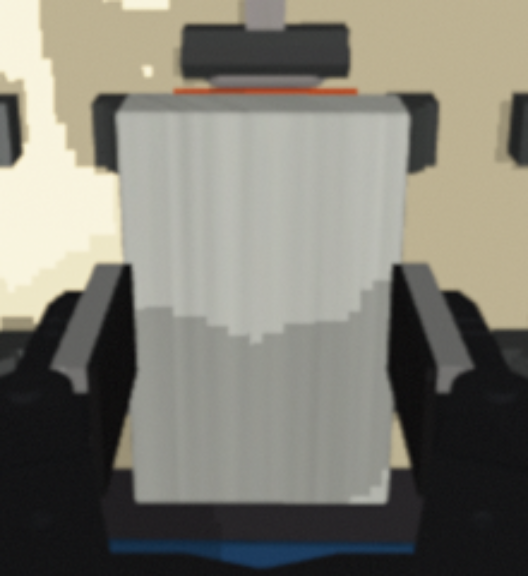

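Far top edge at row 226, near edge at row 389; computing the held coupon's true centre.

```bash
python3 - <<'E'
from h import *
p=bot.snapshot("wrist");t=bot.sense()["tcp_pos"]
for b in (.0123,.0153):
    q=[px2w(p,r,c,t[2]-b) for r,c in((225.8,258.8),(225.8,380),(389.2,266),(389.2,371))]
    f=(q[0]+q[1])/2;n=(q[2]+q[3])/2
    print(b,t.round(4) if hasattr(t,'round') else t,f.round(4),n.round(4),((f+n)/2).round(4),np.linalg.norm(f-n).round(4),abs(q[0]-q[1])[1].round(4),abs(q[2]-q[3])[1].round(4))
go(.6561,-.0761,.05,.95)
E
```

```text
0.0123 [ 0.6582 -0.0756  0.0686] [ 0.7002 -0.075   0.0563] [ 0.6221 -0.0758  0.0563] [ 0.6612 -0.0754  0.0563] 0.0781 0.0479 0.0484
0.0153 [ 0.6582 -0.0756  0.0686] [ 0.6994 -0.075   0.0533] [ 0.6196 -0.0758  0.0533] [ 0.6595 -0.0754  0.0533] 0.0799 0.049 0.0495
shift mm [ 0.5  2.1 18.6] turn deg [-0.08 -0.02 -0.12] jaw yaw -89.2 j6 1.34 t 16.4
```

Length comes out as 79.9 mm, confirming the height. The coupon must go 3.4 mm back in x (tool +y).

```bash
python3 -m handwheel '[[0.0006,0.0033,0.005,0,0,0,0.3],[0.0006,0.0033,0.009,0,0,0,0.3],[0.0006,0.0033,0.013,0,0,0,0.3],[0.0006,0.0033,0.017,0,0,0,0.3],[0.0006,0.0033,0.019,0,0,0,0.3],[0.0006,0.0033,0.021,0,0,0,0.3],[0.0006,0.0033,0.023,0,0,0,0.3]]'
python3 -m handwheel '[[0,0,0.002,0,0,0,0.3],[0,0,0.003,0,0,0,0.3],[0,0,0.004,0,0,0,0.3],[0,0,0.005,0,0,0,0.3],[0,0,0.006,0,0,0,0.3]]'
```

```text
clock: 17.1
tcp_pos: [0.6548, -0.0761, 0.0448]
tool_rot: [-2.237, 2.205, -0.001]
wrist_force: [0.6, 0.7, -1.4]
opening: 0.0463
clock: 17.6
tcp_pos: [0.6545, -0.0761, 0.0413]
tool_rot: [-2.237, 2.205, -0.001]
wrist_force: [-5.1, 1.6, 17.1]
opening: 0.046
```

TCP 0.0413 with 17 N matches "bottom on the floor". Releasing, then pressing both ends.

```bash
python3 -m handwheel '[[0,0,-0.003,0,0,0,0.3],[0,0,-0.003,0,0,0,0.75],[0,0,-0.003,0,0,0,0.75],[0,0,-0.003,0,0,0,0.75],[0,0,-0.03,0,0,0,0.75],[0,0,-0.06,0,0,0,0.75],[0,0,-0.06,0,0,0,0.5],[0,0,-0.06,0,0,0,0]]'
python3 -m handwheel '[[0,0,0,0,0,0,0],[0,0,0,0,0,0,0]]' 40
python3 - <<'E'
from h import *
p=bot.snapshot("wrist");cv2.imwrite("pics/w8.png",p["pixels"])
go(.6831,-.0757,.045,.95)
E
```

```text
clock: 18.4
tcp_pos: [0.6547, -0.0762, 0.0993]
tool_rot: [-2.237, 2.205, -0.002]
wrist_force: [-0.7, -0.8, -0.2]
opening: 0.0357
clock: 18.6
tcp_pos: [0.6536, -0.076, 0.0973]
tool_rot: [2.236, -2.204, -0.004]
wrist_force: [0.4, -0.4, 0.1]
opening: 0.0059
shift mm [  0.2 -29.5  52.3] turn deg [ 0.14  0.03 -0.12] jaw yaw -89.2 j6 1.34 t 18.65
```

```bash
python3 -m handwheel '[[0,-0.015,0.01,0,0,0,0],[0,-0.029,0.02,0,0,0,0],[0,-0.029,0.032,0,0,0,0],[0,-0.029,0.038,0,0,0,0],[0,-0.029,0.043,0,0,0,0],[0,-0.029,0.047,0,0,0,0],[0,-0.029,0.05,0,0,0,0],[0,-0.029,0.052,0,0,0,0]]'
python3 -m handwheel '[[0,0,0.001,0,0,0,0],[0,0,0.0015,0,0,0,0]]'
python3 -m handwheel '[[0,0,-0.02,0,0,0,0],[0,0.027,-0.02,0,0,0,0],[0,0.054,-0.02,0,0,0,0],[0,0.054,-0.02,0,0,0,0],[0,0.054,-0.008,0,0,0,0],[0,0.054,-0.004,0,0,0,0],[0,0.054,-0.002,0,0,0,0],[0,0.054,0,0,0,0,0]]'
python3 -m handwheel '[[0,0,0,0,0,0,0],[0,0,0,0,0,0,0]]'
python3 -m handwheel '[[0,0,-0.05,0,0,0,0.5],[0,0,-0.1,0,0,0,1],[0,0,-0.15,0,0,0,1],[0,0,-0.15,0,0,0,1]]'
python3 - <<'E'
from h import *
go(.4543,-.0226,.19,19.4)
E
```

```text
clock: 19.45
tcp_pos: [0.6833, -0.0757, 0.0481]
tool_rot: [2.237, -2.205, 0.0]
wrist_force: [-4.0, 1.9, 14.0]
opening: -0.0001
clock: 19.65
tcp_pos: [0.6833, -0.0757, 0.048]
tool_rot: [-2.237, 2.205, -0.001]
wrist_force: [-3.9, 0.7, 13.3]
opening: 0.0003
clock: 20.45
tcp_pos: [0.63, -0.0766, 0.0479]
tool_rot: [2.238, -2.205, 0.0]
wrist_force: [-8.5, 1.4, 30.3]
opening: 0.0001
clock: 20.65
tcp_pos: [0.63, -0.0766, 0.048]
tool_rot: [2.238, -2.205, 0.001]
wrist_force: [-6.5, 1.9, 20.1]
opening: 0.0001
clock: 21.05
tcp_pos: [0.6349, -0.0775, 0.2032]
tool_rot: [-2.232, 2.199, -0.022]
wrist_force: [0.4, -0.4, 0.0]
opening: 0.058
shift mm [-57.6 179.9  10.1] turn deg [ -0.86  -0.37 -18.55] jaw yaw -89.2 j6 1.33 t 21.05
```

Second coupon is flush at both ends too (TCP 0.048). Now the third.

```bash
python3 -m handwheel '[[-0.012,0.04,0,0,0,-4,1],[-0.024,0.08,0,0,0,-8,1],[-0.036,0.12,0,0,0,-12,1],[-0.048,0.15,0,0,0,-16,1],[-0.056,0.17,0,0,0,-18.5,1],[-0.0575,0.18,0,0,0,-18.5,1],[-0.0575,0.18,0,0,0,-18.5,1],[-0.0575,0.18,0,0,0,-18.5,1]]'
python3 - <<'E'
from h import *
p=bot.snapshot("wrist"); cv2.imwrite("pics/w9.png",p["pixels"])
for b in blobs(p,white(p),.017,800): print('W',b)
go(.4543,-.0226,.03,19.4)
E
```

```text
clock: 21.85
tcp_pos: [0.4503, -0.0221, 0.1953]
tool_rot: [-2.562, 1.818, -0.003]
wrist_force: [0.2, -0.6, 0.4]
opening: 0.0855
W ([317.0, 216.0], 0.4537, -0.0201, 81, 51, 19.1)
W ([6.0, 96.0], 0.458, 0.2418, 85, 17, 4.2)
W ([443.0, 35.0], 0.6385, -0.0589, 313, 96, -89.0)
shift mm [  1.5  -3.3 165.3] turn deg [-0.07 -0.05 -0.11] jaw yaw -70.7 j6 1.03 t 21.9
```

View pics/w9.png

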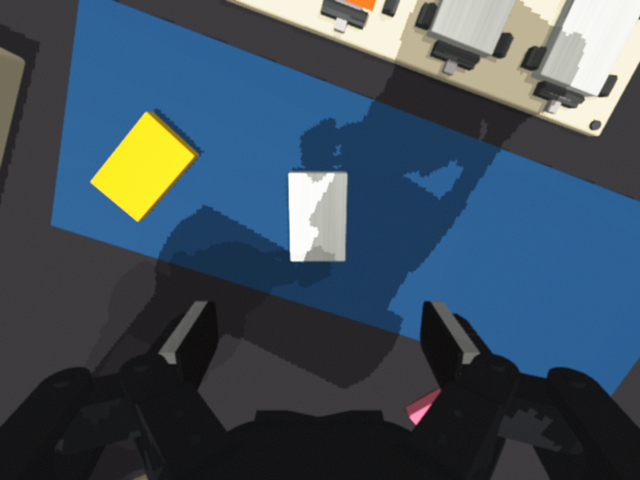

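Third coupon at (217,318), at (.4537,-.0201); the yellow one stays at (167,145). Grasping.

```bash
python3 -m handwheel '[[-0.0008,-0.0035,0.04,0,0,0,1],[-0.0008,-0.0035,0.08,0,0,0,1],[-0.0008,-0.0035,0.12,0,0,0,1],[-0.0008,-0.0035,0.145,0,0,0,1],[-0.0008,-0.0035,0.158,0,0,0,1],[-0.0008,-0.0035,0.164,0,0,0,1],[-0.0008,-0.0035,0.164,0,0,0,1],[-0.0008,-0.0035,0.164,0,0,0,1]]' 90
python3 -m handwheel '[[0,0,0,0,0,0,0.3],[0,0,0,0,0,0,0.3],[0,0,0,0,0,0,0.3],[0,0,0,0,0,0,0.3],[0,0,0,0,0,0,0.3],[0,0,0,0,0,0,0.3]]'
python3 - <<'E'
from h import *
go(.6547,.0141,.15,.95)
E
```

```text
clock: 22.7
tcp_pos: [0.4529, -0.02, 0.0316]
tool_rot: [-2.562, 1.817, -0.002]
wrist_force: [-0.1, 0.1, -0.3]
opening: 0.086
clock: 23.3
tcp_pos: [0.4523, -0.0198, 0.0328]
tool_rot: [-2.563, 1.816, -0.003]
wrist_force: [-2.5, -0.1, 11.3]
opening: 0.0462
shift mm [  35.2 -202.4 -116.8] turn deg [-0.11 -0.05 18.4 ] jaw yaw -70.7 j6 1.04 t 23.3
```

```bash
python3 -m handwheel '[[0,0,-0.04,0,0,0,0.3],[0,0,-0.08,0,0,0,0.3],[0.007,-0.04,-0.117,0,0,4,0.3],[0.014,-0.08,-0.117,0,0,8,0.3],[0.021,-0.12,-0.117,0,0,12,0.3],[0.028,-0.16,-0.117,0,0,16,0.3],[0.033,-0.19,-0.117,0,0,18.4,0.3],[0.035,-0.202,-0.117,0,0,18.4,0.3]]'
python3 -m handwheel '[[0,0,0,0,0,0,0.3],[0,0,0,0,0,0,0.3],[0,0,0,0,0,0,0.3]]'
python3 -m handwheel '[[0,0,0.03,0,0,0,0.3],[0,0,0.055,0,0,0,0.3],[0,0,0.07,0,0,0,0.3],[0,0,0.078,0,0,0,0.3],[0,0,0.08,0,0,0,0.3],[0,0,0.08,0,0,0,0.3],[0,0,0.08,0,0,0,0.3],[0,0,0.08,0,0,0,0.3]]'
python3 - <<'E'
from h import *
p=bot.snapshot("wrist")
cv2.imwrite("pics/w10.png",cv2.resize(p["pixels"][180:420,210:430],None,fx=2.4,fy=2.4))
go(.6547,.0141,.05,.95)
E
```

```text
clock: 24.1
tcp_pos: [0.6566, 0.0147, 0.1479]
tool_rot: [-2.239, 2.202, -0.002]
wrist_force: [-0.7, -0.6, -0.8]
opening: 0.0456
clock: 24.4
tcp_pos: [0.652, 0.014, 0.1483]
tool_rot: [2.238, -2.202, -0.002]
wrist_force: [-0.1, 0.1, -1.7]
opening: 0.0461
clock: 25.2
tcp_pos: [0.6545, 0.0141, 0.0694]
tool_rot: [-2.239, 2.202, -0.003]
wrist_force: [-0.0, 1.4, -2.1]
opening: 0.0457
shift mm [ 0.  -0.2 19.2] turn deg [-0.1  -0.01 -0.02] jaw yaw -89.1 j6 1.47 t 25.25
```

View pics/w10.png

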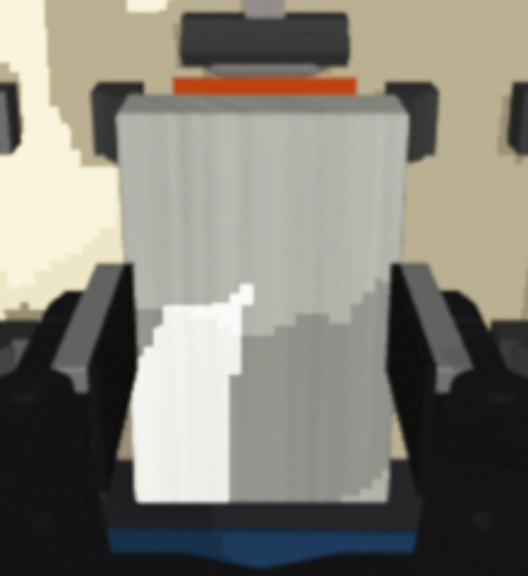

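Coupon centred about 1 mm beyond the nest centre (far edge row 227, near edge 389). Correcting, seating and releasing as before.

```bash
python3 -m handwheel '[[0,0.0011,0.005,0,0,0,0.3],[0,0.0011,0.009,0,0,0,0.3],[0,0.0011,0.013,0,0,0,0.3],[0,0.0011,0.017,0,0,0,0.3],[0,0.0011,0.019,0,0,0,0.3],[0,0.0011,0.021,0,0,0,0.3],[0,0.0011,0.023,0,0,0,0.3]]'
python3 -m handwheel '[[0,0,0.002,0,0,0,0.3],[0,0,0.003,0,0,0,0.3],[0,0,0.004,0,0,0,0.3],[0,0,0.005,0,0,0,0.3],[0,0,0.006,0,0,0,0.3]]'
```

```text
clock: 25.95
tcp_pos: [0.6532, 0.0141, 0.0453]
tool_rot: [-2.239, 2.203, -0.001]
wrist_force: [0.8, 0.5, -1.5]
opening: 0.046
clock: 26.45
tcp_pos: [0.6532, 0.0141, 0.0419]
tool_rot: [-2.239, 2.203, -0.002]
wrist_force: [-3.8, 0.8, 17.4]
opening: 0.046
```

```bash
python3 -m handwheel '[[0,0,-0.003,0,0,0,0.3],[0,0,-0.003,0,0,0,0.75],[0,0,-0.003,0,0,0,0.75],[0,0,-0.003,0,0,0,0.75],[0,0,-0.03,0,0,0,0.75],[0,0,-0.06,0,0,0,0.75],[0,0,-0.06,0,0,0,0.5],[0,0,-0.06,0,0,0,0]]'
python3 -m handwheel '[[0,0,0,0,0,0,0],[0,0,0,0,0,0,0]]' 40
python3 - <<'E'
from h import *
go(.6817,.0145,.045,.95)
E
```

```text
clock: 27.25
tcp_pos: [0.6529, 0.0141, 0.0997]
tool_rot: [-2.239, 2.203, -0.001]
wrist_force: [-0.7, 0.1, -0.3]
opening: 0.0355
clock: 27.45
tcp_pos: [0.6518, 0.0142, 0.0978]
tool_rot: [2.238, -2.202, -0.003]
wrist_force: [0.8, -0.8, -0.5]
opening: 0.0058
shift mm [  0.2 -30.1  52.7] turn deg [ 0.17  0.01 -0.02] jaw yaw -89.1 j6 1.47 t 27.45
```

Pressing both ends, then measuring the console with the top camera once the arm is clear of it.

```bash
python3 -m handwheel '[[0,-0.015,0.01,0,0,0,0],[0,-0.029,0.02,0,0,0,0],[0,-0.029,0.032,0,0,0,0],[0,-0.029,0.038,0,0,0,0],[0,-0.029,0.043,0,0,0,0],[0,-0.029,0.047,0,0,0,0],[0,-0.029,0.05,0,0,0,0],[0,-0.029,0.053,0,0,0,0]]'
python3 -m handwheel '[[0,0,0.001,0,0,0,0],[0,0,0.0015,0,0,0,0]]'
python3 -m handwheel '[[0,0,-0.02,0,0,0,0],[0,0.027,-0.02,0,0,0,0],[0,0.054,-0.02,0,0,0,0],[0,0.054,-0.02,0,0,0,0],[0,0.054,-0.008,0,0,0,0],[0,0.054,-0.004,0,0,0,0],[0,0.054,-0.002,0,0,0,0],[0,0.054,0,0,0,0,0]]'
python3 -m handwheel '[[0,0,0,0,0,0,0],[0,0,0,0,0,0,0]]'
python3 -m handwheel '[[0,0,-0.05,0,0,0,0.5],[0,0,-0.1,0,0,0,1],[0,0,-0.15,0,0,0,1],[0,0,-0.19,0,0,0,1],[0,0,-0.19,0,0,0,1]]'
python3 - <<'E'
from h import *
import cv2
p=dict(bot.snapshot("top"))
im=cv2.imread("pics/top0.png")[235:320,140:225]
cv2.imwrite("pics/con.png",np.hstack([cv2.resize(im,None,fx=4.6,fy=4.6,interpolation=cv2.INTER_CUBIC),cv2.resize(p["pixels"][235:320,140:225],None,fx=4.6,fy=4.6,interpolation=cv2.INTER_CUBIC)]))
o=orange({"pixels":cv2.imread("pics/top0.png")});o[:240]=0;o[:,230:]=0
ys,xs=np.nonzero(o);print("window px",ys.mean(),xs.mean(),px2w(p,(ys.min()+ys.max())/2,(xs.min()+xs.max())/2,.05))
go(.43,.32,.2,0)
E
```

```text
clock: 28.25
tcp_pos: [0.6818, 0.0146, 0.048]
tool_rot: [-2.239, 2.203, -0.001]
wrist_force: [-6.1, 1.2, 19.6]
opening: -0.0
clock: 28.45
tcp_pos: [0.6817, 0.0146, 0.0481]
tool_rot: [-2.239, 2.203, -0.002]
wrist_force: [-5.1, 0.7, 15.2]
opening: 0.0003
clock: 29.25
tcp_pos: [0.6284, 0.0136, 0.0479]
tool_rot: [2.24, -2.203, 0.001]
wrist_force: [-9.5, 0.7, 33.6]
opening: 0.0002
clock: 29.45
tcp_pos: [0.6284, 0.0137, 0.048]
tool_rot: [-2.24, 2.203, -0.001]
wrist_force: [-6.6, 0.8, 22.5]
opening: -0.0001
clock: 29.95
tcp_pos: [0.6324, 0.0134, 0.2416]
tool_rot: [-2.233, 2.197, -0.017]
wrist_force: [0.8, -0.8, -0.9]
opening: 0.0724
window px 258.6666666666667 175.46666666666667 [0.47864029 0.33569004 0.05      ]
shift mm [-309.7  195.8   36.2] turn deg [-0.45 -0.05  0.94] jaw yaw -89.1 j6 1.47 t 30.0
```

View pics/con.png

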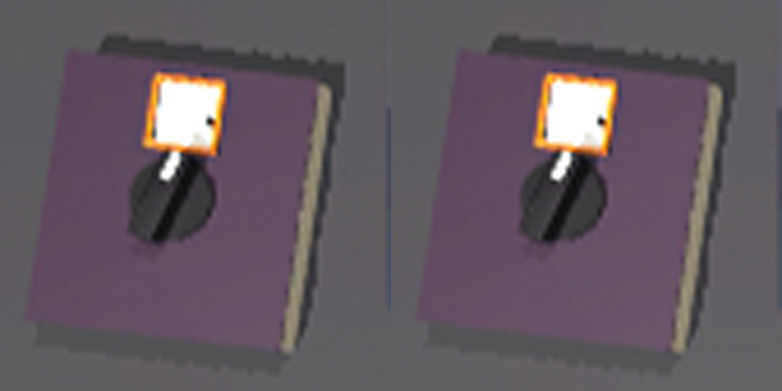

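Crop: window at (259,175) px, knob flange centre about (278,177). The white mark points some 15–20° clockwise of the window, so the joint is about 0.3. I need about 160° clockwise, so start with jaws at yaw ≈ +65° to end within joint 6's range.

```bash
python3 -m handwheel '[[-0.03,0.02,0,0,0,-8,1],[-0.07,0.045,0,0,0,-16,1],[-0.11,0.07,0,0,0,-24,1],[-0.15,0.095,0,0,0,-32,1],[-0.19,0.12,0,0,0,-40,1],[-0.23,0.145,0,0,0,-48,1],[-0.27,0.17,0,0,0,-56,1],[-0.31,0.196,0,0,0,-64,1]]'
python3 -m handwheel '[[0,0,0,0,0,-8,1],[0,0,0,0,0,-16,1],[0,0,0,0,0,-24,1],[0,0,0,0,0,-32,1],[0,0,0,0,0,-40,1],[0,0,0,0,0,-48,1],[0,0,0,0,0,-56,1],[0,0,0,0,0,-64,1]]'
python3 -m handwheel '[[0,0,0,0,0,-8,1],[0,0,0,0,0,-16,1],[0,0,0,0,0,-24,1],[0,0,0,0,0,-26,1],[0,0,0,0,0,-26,1],[0,0,0,0,0,-26,1]]'
python3 - <<'E'
from h import *
p=bot.snapshot("wrist");cv2.imwrite("pics/k1.png",p["pixels"])
np.savez("pics/k1.npz",**{k:p[k] for k in("fx","fy","cx","cy","R","t")})
for k,z in(("dial",.055),("dial_grip",.085)):
    for f in bot.find_in(k,p)[:2]:
        r,c=f["at"][0]*480,f["at"][1]*640;print(k,f["score"],r,c,px2w(p,r,c,z))
o=orange(p)
for b in blobs(p,o,.05,50): print('O',b)
go(.43,.33,.2,-25)
E
```

```text
clock: 30.8
tcp_pos: [0.4255, 0.3218, 0.2327]
tool_rot: [3.067, -0.673, -0.003]
wrist_force: [0.9, 0.6, -0.7]
opening: 0.0853
clock: 31.6
tcp_pos: [0.4265, 0.3204, 0.2325]
tool_rot: [2.958, 1.055, -0.006]
wrist_force: [0.1, -0.7, -0.3]
opening: 0.0855
clock: 32.2
tcp_pos: [0.4266, 0.3204, 0.2333]
tool_rot: [-2.651, -1.685, 0.004]
wrist_force: [-0.3, -0.3, 0.5]
opening: 0.0854
dial 0.73 226.608 332.60800000000006 [0.43953133 0.32889743 0.055     ]
dial_grip 0.7 225.11999999999998 334.4 [0.43102163 0.33314376 0.085     ]
shift mm [10.  -1.1 34.2] turn deg [-0.03  0.05 -0.09] jaw yaw 64.9 j6 -0.62 t 32.35
```

View pics/k1.png

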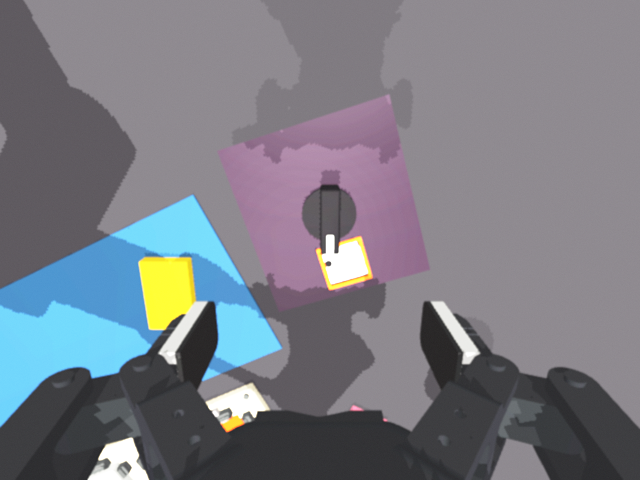

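Wrist view: bar runs from (186,330) to (252,330), square to the jaws, white mark at the window end. Flange centre is (213,329), window centre (263,344) with one dot at its left.

```bash
python3 - <<'E'
from h import *
p={k:v for k,v in np.load("pics/k1.npz").items()}
a=px2w(p,186,330.5,.085);b=px2w(p,252,330.5,.085);c=(a+b)/2
fl=px2w(p,213,329,.055);w=px2w(p,263,344,.05)
print(a,b,np.linalg.norm(a-b),"bar centre",c,"flange",fl,"win",w)
an=lambda v:np.degrees(np.arctan2(v[1],v[0]))
k1,k2,k3,k4=[px2w(p,*q,.049) for q in((152,219),(97,389),(268,429),(310,279))]
print("bar yaw",an(b-a),"win dir",an(w-(c+fl)/2),"console yaw",an(k4-k1),an(k3-k2), np.linalg.norm(k4-k1),np.linalg.norm(k2-k1), "console centre",(k1+k2+k3+k4)/4)
m=(c+fl)/2
go(m[0],m[1],.080,an(b-a))
E
```

```text
[0.40133008 0.34328348 0.085     ] [0.45036297 0.32089998 0.085     ] 0.05390032776597956 bar centre [0.42584652 0.33209173 0.085     ] flange [0.42693928 0.33114761 0.055     ] win [0.47734723 0.32356316 0.05      ]
bar yaw -24.53668720731775 win dir -8.984794528039597 console yaw -8.113941337670946 -7.8295119584257336 0.15690798753546847 0.14816380276506508 console centre [0.42841208 0.33072287 0.049     ]
shift mm [ 10.1  -5.  154.2] turn deg [-0.03  0.05 -0.56] jaw yaw 64.9 j6 -0.62 t 32.35
```

Bar length 53.9 mm matches 54. Joint ≈ 16° now, so the turn needed is about 164° clockwise (+tool z). Descending, gripping, and turning in parts.

```bash
python3 -m handwheel '[[0.005,-0.002,0.04,0,0,-0.5,0.6],[0.01,-0.005,0.08,0,0,-0.5,0.6],[0.01,-0.005,0.11,0,0,-0.5,0.6],[0.01,-0.005,0.13,0,0,-0.5,0.6],[0.01,-0.005,0.145,0,0,-0.5,0.6],[0.01,-0.005,0.15,0,0,-0.5,0.6],[0.01,-0.005,0.15,0,0,-0.5,0.6],[0.01,-0.005,0.15,0,0,-0.5,0.6]]' 40
python3 -m handwheel '[[0,0,0,0,0,0,0],[0,0,0,0,0,0,0],[0,0,0,0,0,0,0],[0,0,0,0,0,0,0],[0,0,0,0,0,0,0],[0,0,0,0,0,0,0],[0,0,0,0,0,0,0]]'
python3 -m handwheel '[[0,0,0,0,0,0,0],[0,0,0,0,0,2,0],[0,0,0,0,0,5,0],[0,0,0,0,0,10,0]]'
```

```text
clock: 33.15
tcp_pos: [0.4271, 0.332, 0.0855]
tool_rot: [2.643, 1.698, 0.002]
wrist_force: [-0.9, 0.5, 0.7]
opening: 0.0515
clock: 33.85
tcp_pos: [0.4261, 0.3301, 0.0857]
tool_rot: [2.641, 1.698, -0.003]
wrist_force: [-1.5, -5.8, 6.6]
opening: 0.015
clock: 34.25
tcp_pos: [0.4261, 0.33, 0.0857]
tool_rot: [2.78, 1.457, -0.003]
wrist_force: [-0.9, -5.0, 5.5]
opening: 0.0151
```

```bash
python3 -m handwheel '[[0,0,0,0,0,8,0],[0,0,0,0,0,16,0],[0,0,0,0,0,24,0],[0,0,0,0,0,32,0],[0,0,0,0,0,40,0],[0,0,0,0,0,48,0],[0,0,0,0,0,56,0],[0,0,0,0,0,64,0]]'
python3 -m handwheel '[[0,0,0,0,0,8,0],[0,0,0,0,0,16,0],[0,0,0,0,0,24,0],[0,0,0,0,0,32,0],[0,0,0,0,0,40,0],[0,0,0,0,0,48,0],[0,0,0,0,0,56,0],[0,0,0,0,0,64,0]]'
python3 -m handwheel '[[0,0,0,0,0,8,0],[0,0,0,0,0,16,0],[0,0,0,0,0,22,0],[0,0,0,0,0,26,0],[0,0,0,0,0,26,0],[0,0,0,0,0,26,0]]'
python3 - <<'E'
from h import *
go(.4262,.33,.0857,-8.3)
E
```

```text
clock: 35.05
tcp_pos: [0.4258, 0.3299, 0.0857]
tool_rot: [3.129, -0.242, -0.001]
wrist_force: [-1.8, -4.6, 6.3]
opening: 0.0151
clock: 35.85
tcp_pos: [0.4256, 0.3302, 0.0857]
tool_rot: [2.525, -1.864, 0.001]
wrist_force: [-2.5, -5.6, 7.1]
opening: 0.0151
clock: 36.45
tcp_pos: [0.4256, 0.3303, 0.0857]
tool_rot: [2.048, -2.379, 0.002]
wrist_force: [-2.5, -4.6, 6.7]
opening: 0.0155
shift mm [ 0.2 -0.6  0. ] turn deg [ 0.05 -0.15 -0.25] jaw yaw -98.6 j6 2.25 t 36.45
```

```bash
python3 -m handwheel '[[0,0,0,0,0,0,0.5],[0,0,0,0,0,0,0.6],[0,0,0,0,0,0,0.6],[0,0,-0.03,0,0,0,0.6],[0,0,-0.07,0,0,0,1],[0,0,-0.09,0,0,0,1],[0,0,-0.09,0,0,0,1],[0,0,-0.09,0,0,0,1]]'
python3 - <<'E'
from h import *
p=bot.snapshot("wrist");cv2.imwrite("pics/k2f.png",p["pixels"])
np.savez("pics/k2.npz",**{k:p[k] for k in("fx","fy","cx","cy","R","t")})
cv2.imwrite("pics/k2.png",cv2.resize(p["pixels"][60:360,140:500],None,fx=2,fy=2))
E
```

```text
clock: 37.25
tcp_pos: [0.4264, 0.3317, 0.1746]
tool_rot: [-2.049, 2.381, -0.0]
wrist_force: [-0.6, -0.0, -0.2]
opening: 0.0854
```

View pics/k2.png

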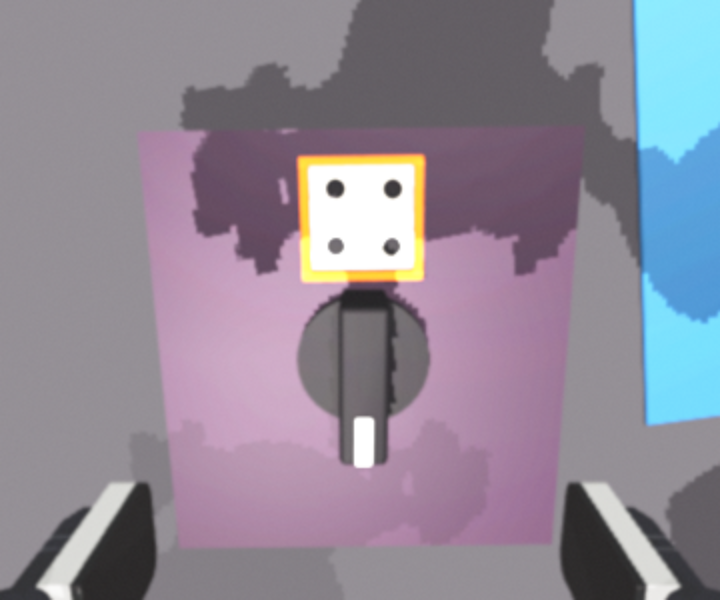

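Four dots centred in the window: dots' mean column 364 against the frame centre 362, under 1 mm or about 0.8°. That was picture 16, so the remaining checks are numeric. Clearing the arm back towards the start pose.

```bash
python3 -m handwheel '[[0,0,-0.04,0,0,0,1],[0.03,0.003,-0.08,0,0,0,1],[0.07,0.006,-0.08,0,0,0,1],[0.11,0.01,-0.08,0,0,0,1],[0.15,0.013,-0.08,0,0,0,1],[0.19,0.016,-0.08,0,0,0,1],[0.23,0.02,-0.08,0,0,0,1],[0.27,0.023,-0.08,0,0,0,1]]'
python3 -m handwheel '[[0.04,0.003,0,0,0,0,1],[0.08,0.006,0,0,0,0,1],[0.12,0.01,0,0,0,0,1],[0.16,0.013,0,0,0,0,1],[0.2,0.016,0,0,0,0,1],[0.24,0.02,0,0,0,0,1],[0.28,0.023,0,0,0,0,1],[0.31,0.026,0,0,0,0,1]]'
python3 -m handwheel '[[0.04,0.003,0,0,0,0,1],[0.08,0.006,0,0,0,0,1],[0.12,0.01,0,0,0,0,1],[0.16,0.013,0,0,0,0,1],[0.2,0.016,0,0,0,0,1],[0.24,0.02,0,0,0,0,1],[0.28,0.023,0,0,0,0,1],[0.3,0.025,0,0,0,0,1]]'
python3 -m handwheel '[[0,0,0,0,0,0,1],[0,0,0,0,0,0,1],[0,0,0,0,0,0,1]]'
cat > chk.py <<'E'
from h import *
a=cv2.imread("pics/top0.png");p=bot.snapshot("top");im=p["pixels"];cv2.imwrite("pics/topend.png",im)
d=(cv2.absdiff(a,im).max(2)>50).astype(np.uint8);d[320:]=0
n,_,st,ce=cv2.connectedComponentsWithStats(cv2.medianBlur(d,3))
print("changed:",[(int(s[4]),c.round().astype(int).tolist()) for s,c in zip(st[1:],ce[1:]) if s[4]>15])
print("orange patches left:",blobs(p,(orange(p)*(np.arange(480)[:,None]<300)*(np.arange(480)[:,None]>150)),.012,40))
w=white(p);w[:225]=0;w[305:]=0;w[:,:225]=0;w[:,440:]=0;print("mat white",blobs(p,w,.017,40))
# coupon outline in each nest, scene view: predicted top edges vs gradient
q=bot.snapshot("scene");g=cv2.GaussianBlur(cv2.cvtColor(q["pixels"],cv2.COLOR_BGR2GRAY),(3,3),0);cv2.imwrite("pics/sceneend.png",q["pixels"])
for k in("oil","brush","cup"):
    f=bot.find_in(k,p);print(k,[np.round([f[0]["at"][0]*480,f[0]["at"][1]*640])] if f else None)
for f in bot.find_in("couponA_mid",q)[:6]: r,c=f["at"][0]*480,f["at"][1]*640;print("c scene",round(f["score"],2),round(r),round(c),px2w(q,r,c,.026).round(3))
print(bot.sense()["tcp_pos"],bot.sense()["clock"])
E
python3 chk.py
```

```text
clock: 38.1
tcp_pos: [0.362, 0.0668, 0.2531]
tool_rot: [2.049, -2.378, -0.003]
wrist_force: [0.5, 0.2, 0.4]
opening: 0.0855
clock: 38.9
tcp_pos: [0.2904, -0.2362, 0.2532]
tool_rot: [2.047, -2.383, -0.004]
wrist_force: [0.2, -0.7, -0.4]
opening: 0.0852
clock: 39.7
tcp_pos: [0.221, -0.5301, 0.2521]
tool_rot: [-2.047, 2.383, 0.004]
wrist_force: [-0.1, 0.9, 0.3]
opening: 0.0856
clock: 40.0
tcp_pos: [0.2225, -0.5258, 0.2539]
tool_rot: [-2.049, 2.379, 0.004]
wrist_force: [-0.3, -0.6, -0.1]
opening: 0.0855
changed: [(432, [357, 194]), (431, [294, 196]), (420, [326, 196]), (585, [406, 271]), (562, [307, 267]), (546, [356, 268]), (22, [177, 270]), (17, [173, 283])]
orange patches left: [([262.0, 197.0], 0.6534, 0.1054, 72, 37, -0.4), ([439.0, 194.0], 0.6541, -0.3951, 56, 51, 45.9)]
mat white []
oil [array([194., 437.])]
brush [array([245., 470.])]
cup [array([189., 155.])]
[ 0.22255925 -0.52691212  0.25521175] 40.3
```

Only the three coupons (moved from mat to nests) and the knob bar changed; bottle, brush and cup are unchanged and the mat holds no more coupons. One last numeric check of level: the edge strength along each coupon's end edges in the scene view against assumed height.

```bash
python3 - <<'E'
from h import *
q=bot.snapshot("scene");g=cv2.cvtColor(q["pixels"],cv2.COLOR_BGR2GRAY).astype(np.float32)
b=np.arange(-.021,.0211,.001)
for n in N[:3]:
    for s in(1,-1):
        row=[]
        zs=np.arange(.014,.047,.002)
        for z in zs:
            P=np.array([w2px(q,[n[0]+s*.04-.0166*y,n[1]+s*.04*.0166+y,z]) for y in b]).astype(np.float32)
            row.append(cv2.remap(g,P[:,1][None],P[:,0][None],cv2.INTER_LINEAR).mean())
        print(n,"far" if s>0 else "near",dict(zip((zs*1000).round().astype(int).tolist(),np.round(row).astype(int).tolist())))
E
```

```text
(0.6575, -0.1663) far {14: 111, 16: 111, 18: 114, 20: 120, 22: 129, 24: 141, 26: 155, 28: 172, 30: 188, 32: 201, 34: 210, 36: 215, 38: 215, 40: 211, 42: 203, 44: 195, 46: 188}
(0.6575, -0.1663) near {14: 219, 16: 224, 18: 228, 20: 230, 22: 230, 24: 227, 26: 220, 28: 210, 30: 197, 32: 182, 34: 171, 36: 165, 38: 164, 40: 166, 42: 167, 44: 168, 46: 167}
(0.6561, -0.0761) far {14: 115, 16: 114, 18: 116, 20: 122, 22: 132, 24: 145, 26: 160, 28: 175, 30: 191, 32: 203, 34: 211, 36: 215, 38: 217, 40: 216, 42: 214, 44: 210, 46: 205}
(0.6561, -0.0761) near {14: 222, 16: 226, 18: 229, 20: 231, 22: 230, 24: 226, 26: 218, 28: 207, 30: 192, 32: 177, 34: 167, 36: 162, 38: 164, 40: 170, 42: 180, 44: 192, 46: 206}
(0.6547, 0.0141) far {14: 118, 16: 116, 18: 117, 20: 123, 22: 133, 24: 147, 26: 165, 28: 182, 30: 197, 32: 209, 34: 214, 36: 216, 38: 215, 40: 214, 42: 212, 44: 211, 46: 211}
(0.6547, 0.0141) near {14: 226, 16: 228, 18: 230, 20: 231, 22: 230, 24: 225, 26: 215, 28: 202, 30: 186, 32: 171, 34: 161, 36: 157, 38: 159, 40: 165, 42: 174, 44: 185, 46: 199}
```

All six ends give the top edge at about 27–30 mm, the same for all three coupons. The rim is at 26 and a cocked end would be near 36, so they are flush. Handing in.

```bash
python3 -c "
from workcell import bot
print(bot.sign_off(), bot.sense()['clock'])"
```

```text
the job is handed in; nothing more can be done
the job is handed in; nothing more can be done
```

The batch is ready: all three aluminium coupons found on the mat are seated in nests of their own, and the load selector shows four dots centred. There were only three coupons this time, so the nest nearest the selector console is empty. I handed the job in at about 40 s.

- **Coupons:** I pressed each one down while gripping it, then pressed both ends with the closed fingers at about 13–34 N. Every end stopped hard with its top at 26 mm, level with the rim.
- **Knob:** I turned it about 164° clockwise, after the coupons. In the wrist picture the four dots are within about 1 mm (roughly 0.8°) of the window's centre.
- **Bystanders:** Comparing the top camera before and after, only the three coupons and the knob had changed. The bottle, brush, cup and the pink and yellow look-alikes had not moved, and no coupon was left on the mat.

**Check that disagreed slightly:** in the final scene picture the coupon ends measured about 27 mm (far) and 30 mm (near), against 26 mm expected. All three coupons read alike, and a caught end would read about 36 mm. I put the difference down to camera calibration and the coupons' 1 mm of play, and took the contact heights as decisive.

I had used all 16 pictures by then, so the last checks were done on numbers, not by eye.

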